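# Load a lens board into the spring board holder

### The arm

A 7-joint arm with a two-finger parallel gripper is mounted at the origin on a cart in front of the work surface, level with it; the furniture and walls round the work are solid. World frame = base frame: x ahead of the robot, y to its left, z up, the work surface at z = 0. Lengths are in m, angles in degrees, forces in N, time in s.
With the tool pointing down it reaches from about 0.425 to 0.875 m from the base axis. Payload 4.7 kg.
Tool frame: the origin (TCP) lies midway between the tips of the shut fingers; the grasp point (between the pads) lies manip.grasp_offset behind it (manip.grasp_offset is the distance from the TCP to the grasp point, in m); z points along the fingers, y is the line along which they close (so a half turn about z gives the same grasp; the last joint's range is limited). The gripper opens to 87 mm and grips with 3 to 60 N. Pads are 19 mm wide; open, the fingers measure 117 mm over their backs; the gripper's body (75 mm by 190 mm) begins 51 mm behind the grasp point.
Start: joints at [72.198, 18.392, -4.016, 83.108, 1.295, 78.541, -3.26], TCP at [0.207, -0.616, 0.223] pointing down, gripper open.
Joint ranges: [-163.93, 163.93], [-17.29, 119.83], [-79.2, 71.16], [3.27, 140.29], [-89.18, 269.18], [5.43, 117.66], [-154.24, 154.24]. Speed limits (degrees/s): [147.25, 147.25, 180, 180, 180, 180, 180].

### API

Orientations are given as [roll, pitch, yaw] about the fixed x, y, z axes, in that order (R = Rz(yaw) Ry(pitch) Rx(roll)).
In Python, from bench import manip gives the robot as it stands.
- The arm moves only by the tool drive_tool, never from a script. Its argument "rows" is a list of rows, each a list of 3 entries, a list of its own where there are three numbers: the shift along the tool's x, y, z in mm, then the turn about the tool's z in rad, then the finger opening in mm, from 0 to 87. A call has 1 to 10 rows; each row shifts and turns the commanded pose from where the row before left it, along the tool's axes as they then stand; what a row does not reach is not made up. A row lasts 1/12 s, in which the tool goes at most 41.7 mm and 7.16 degrees, less where a joint would pass 70% of its speed; a pose out of reach is approached as far as the arm can. A call is refused whole if a number of a shift passes 41.7 or a number of a turn 0.125, either way. A call with a gripper value outside its range is refused whole. The fingers move at their own pace and stop on an object; "newtons" is the grip in N (left out, the last holds). Time passes only in rows, so rows that do not move let the fingers close. It gives the time, the measured TCP pose, the force, the opening and the grip force at its end, in the units of the state.
- manip.observe(): the state, without advancing time (a new reading comes with each control period).
- manip.grab_frame(name): name is "scene" or "side" or "wrist"; returns the picture (400x640x3 uint8, red, green, blue); there is no depth.
- manip.calibration(name): a dict with "fovy" (degrees; the focal length in pixels is half the picture's height over the tangent of half this angle, whatever the lens; pixels are square), "cx", "cy" (the principal point, pixels), "D" ([k1, k2, p1, p2, k3] as OpenCV has them; the pictures are not rectified), "R" (3x3) and "t" (3): a world point X has camera coordinates R X + t. Camera axes: x right, y down, z forward; pixel columns grow to the right and rows downward; lengths in m; the calibration is good to about 2 mm. A picture is of the moment at which its call begins: read the wrist's pose just before it. calibration takes no time and is no camera call; for the wrist camera it gives the pose at the moment of the call.
- manip.finish_job(): hands the job in; it is judged then, once.
Trained networks look in the newest picture that a camera, given by its name, has taken for a name from the list of things; names that differ only in an ending like _2 or _b are one class to them, and where a whole thing is asked for, a point or a joint stands for the part that bears it (a point fixed in the world has none). Each returns a list of dicts, best first, with "score" (0 to 1); they miss things now and then, are a little off and sometimes report something else, mostly with a low value. They report only what shows in the picture. A call takes as long as a camera call.
- manip.find_in(camera, name): "at" ([x, y, z] in m, in world coordinates, good to about 4 mm: the middle of the surface that is visible of it).
- manip.masks_of(camera, name): "mask" (400x640 bool, what is visible of it).
The state is a dict: "clock": time; "joints": joint angles; "joint_velocities": joint speeds; "joint_efforts": joint torques, N m; "tcp_pos": TCP position; "eef_rot": TCP orientation; "wrist_force": force on the tool from outside, world axes, zero at the start; "wrist_torque": the same for the moment, N m; "opening": finger opening in m; "grip_force": force on a finger pad.
Only numpy, scipy, OpenCV 4.12 (cv2) and the standard library are available. Lean on these libraries where they do the work, as an engineer would, in place of code of your own. Each camera call takes 0.05 s, during which the arm holds its last target. There are 200 camera calls.

### The job

Clear the loupe out of the spring board holder and stand it upright on the table. Then load the larger of the two lens boards: push one of its short edges into one sprung jaw so that the jaw gives way, lower the other edge past the opposite jaw's lip, and let it spring back so that the board ends level, down on both ledges, held under both lips and centred in the holder. Leave the smaller lens board where it lies.

Things in the scene. Friction and masses are not known exactly. Their poses are not given: they have to be found in the camera images.
- holder: Spring board holder fixed to the table: grey base plate 110 (x) x 250 (y) x 10 mm, two black sprung jaws 90 mm wide facing each other along y, alike about y = 0, grey end blocks 106-122 mm from the middle, 64 mm high. Origin: centre of underside; z up, +y to the left jaw. One jaw must go out 15-17 mm before the other end of the 130 mm board passes the other lip; loaded, each jaw is out 3 mm.
- jaw_left (a joint): Jaw at the holder's +y end, a C channel open inwards and at its sides; m, 0 at rest, grows outwards to 0.022, spring 500 N/m. At rest, distances from the holder's middle: ledge from 46 to 62 mm, its top 45 mm above the table; groove bottom (upright face) at 62 mm; lip reaches in to 54 mm, underside 57 mm and top 63 mm above the table; back of the jaw at 74 mm.
- jaw_right (a joint): Jaw at the holder's -y end, the mirror image of the left one; m, 0 at rest, grows outwards (towards the holder's -y) to 0.022, spring 500 N/m back to 0.
- lens_board_mount (a point): Larger lens board, 0.28 kg, flat on the table: aluminium plate 90 (x) x 130 (y) x 6 mm; on its middle a black square mount 42 x 42 mm (the grip), 6 to 50 mm above the plate's underside, with a round rim (37 mm) up to 55 mm. Point: centre of the mount, 28 mm above the plate's underside; y along the plate, z up. Loaded, the point is 73 mm above the table over the holder's middle.
- small_board_mount (a point): The smaller lens board, of the same make: plate 75 (x) x 100 (y) x 6 mm, square mount 34 x 34 mm, 6 to 50 mm above its underside. Too short for the holder; leave it. Point: centre of the mount, 28 mm above the plate's underside.
- loupe_mid (a point): Loupe, a round magnifier with black top and pale foot, 47 mm in diameter, 42 mm high, upright, standing on the holder's base plate between the jaws. Point: its centre, 21 mm above its foot; z up along its axis.

How it is judged:
By the outcome, as a careful person would: the job done as asked, in the order asked, and still so for the second after the job is handed in, with the robot touching nothing.
It also fails if it takes over 58 s, if anything falls off the work surface, if the arm or the gripper's body presses on something with over 40 N, if the wrist force passes 120 N, or if a joint passes its speed limit or range.

## Working session

There is one attempt and no reset: what is moved stays moved. The work goes in short steps, Python scripts to look and compute and a tool call to move; the robot and the scene stay as the last step left them, time stands still between calls to the robot, and variables do not carry over. Pictures are saved under pics/ and viewed, at most 10 in all, crops included, and the job is handed in when it is done.

Besides the shell and the picture viewer there is one more tool, called by a JSON object that holds its "fn" and its "kwargs", one argument or row to a line. drive_tool: Moves the arm, as the interface text tells. Its arguments: {"type":"object","properties":{"rows":{"type":"array","items":{"type":"array"}},"newtons":{"type":"number"}},"required":["rows"]}

```bash
mkdir -p pics; ls; python3 - <<'E'
from bench import manip
import cv2
s=manip.observe();print(s, manip.grasp_offset)
for c in ["scene","side"]:
    f=manip.grab_frame(c);cv2.imwrite(f"pics/{c}0.png",f[:,:,::-1])
    for n in ["holder","jaw_left","jaw_right","lens_board_mount","small_board_mount","loupe_mid"]:
        print(c,n,[(round(d['score'],2),[round(float(v),4) for v in d['at']]) for d in manip.find_in(c,n)][:3])
    k=manip.calibration(c);print(k)
E
```

```text
pics
{'clock': 0.0, 'joints': array([72.20044983, 18.44151954, -4.01464035, 83.17525734,  1.29392698,
       78.54174116, -3.25838721]), 'joint_velocities': array([-0.0206712 ,  0.04741512, -0.00859032,  0.0592736 ,  0.024852  ,
       -0.14408836, -0.00871652]), 'joint_efforts': array([ 4.98676254e-04, -4.91289675e+01, -4.03712187e-01, -3.12531531e+01,
       -6.38311403e-02,  4.38601209e-02,  1.63949699e-04]), 'tcp_pos': array([ 0.20717136, -0.61550453,  0.22143041]), 'eef_rot': array([-1.79886664e+02,  5.03054894e-03,  1.86098657e+01]), 'wrist_force': array([-0.24392325, -0.3673506 ,  0.4316188 ]), 'wrist_torque': array([0.01571114, 0.01565307, 0.0402113 ]), 'grip_force': 0.0, 'opening': 0.08715691591828326} 0.0187
scene holder [(0.68, [0.5235, 0.0147, 0.013])]
scene jaw_left [(0.54, [0.5445, 0.0795, 0.0566])]
scene jaw_right [(0.68, [0.5247, -0.0444, 0.0479])]
scene lens_board_mount [(0.67, [0.5288, -0.2817, 0.0075])]
scene small_board_mount [(0.57, [0.4516, 0.2813, 0.0012]), (0.53, [0.5466, 0.0804, 0.0594])]
scene loupe_mid [(0.53, [0.5368, 0.0256, 0.0524])]
{'fovy': 56.51075517
[... 381 characters left out ...]
367])]
side jaw_left [(0.79, [0.5488, 0.0826, 0.0499]), (0.44, [0.5314, -0.0448, 0.0452])]
side jaw_right [(0.84, [0.5305, -0.0448, 0.0454])]
side lens_board_mount [(0.95, [0.538, -0.2781, 0.0044]), (0.16, [0.4549, 0.2925, 0.0099])]
side small_board_mount [(0.91, [0.4554, 0.2951, 0.0087])]
side loupe_mid [(0.77, [0.5373, 0.0243, 0.0519])]
{'fovy': 50.31163375854508, 'cx': 317.80610855574923, 'cy': 209.22685022885008, 'D': array([-0.07643023,  0.        ,  0.        ,  0.        ,  0.        ]), 'R': array([[-0.93879871, -0.34389287,  0.01986674],
       [-0.1971758 ,  0.48919215, -0.84959564],
       [ 0.28245123, -0.80151652, -0.52706031]]), 't': array([0.48382804, 0.17288111, 0.89998473])}
```

View pics/scene0.png

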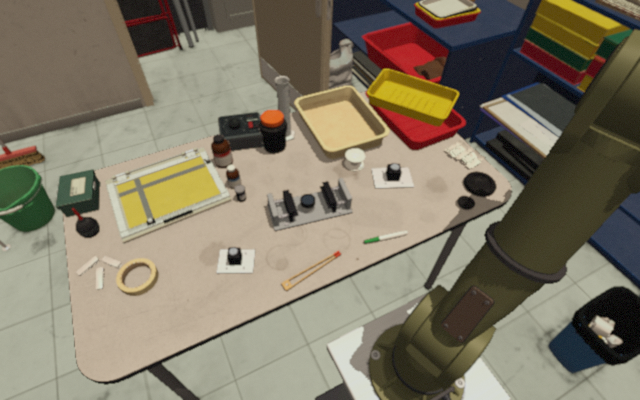

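View pics/side0.png

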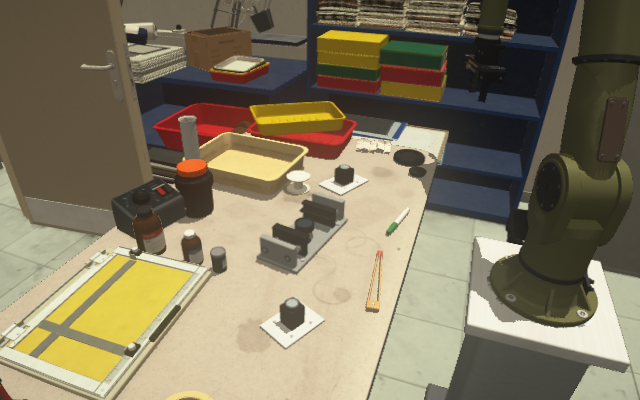

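The holder sits mid-table at scene (308,205), with the loupe standing between its jaws. One board is at (393,175) and the other at (236,260). Next I measure their sizes and orientations.

```bash
cat > h.py <<'E'
from bench import manip
import cv2, numpy as np
np.set_printoptions(precision=4,suppress=True)
def K(k):
    f=200/np.tan(np.radians(k['fovy']/2)); return np.array([[f,0,k['cx']],[0,f,k['cy']],[0,0,1.]])
def toplane(k,uv,z):
    p=cv2.undistortPoints(np.array(uv,float).reshape(-1,1,2),K(k),k['D'])[:,0]
    R=np.array(k['R']);t=np.array(k['t']);c=-R.T@t
    d=np.c_[p,np.ones(len(p))]@R
    return c+d*((z-c[2])/d[:,2])[:,None]
def proj(k,X):
    return cv2.projectPoints(np.array(X,float).reshape(-1,1,3),cv2.Rodrigues(np.array(k['R']))[0],np.array(k['t']),K(k),k['D'])[0][:,0]
def rect(k,mask,z):
    v,u=np.nonzero(mask); P=toplane(k,np.c_[u,v],z)[:,:2]
    return cv2.minAreaRect((P*1000).astype(np.float32))
E
python3 - <<'E'
from h import *
for c in ["scene","side"]:
    f=manip.grab_frame(c);k=manip.calibration(c)
    g=cv2.cvtColor(f,cv2.COLOR_RGB2HSV)
    for n,xy in [("A",(.535,-.28)),("B",(.454,.293))]:
        # bright plate pixels near
        u,v=proj(k,[[*xy,0.006]])[0]
        m=np.zeros((400,640),bool);r=45
        v0,u0=int(v),int(u)
        sub=(g[...,1]<45)&(g[...,2]>165)
        m[max(0,v0-r):v0+r,u0-r:u0+r]=sub[max(0,v0-r):v0+r,u0-r:u0+r]
        nl,l,st,ce=cv2.connectedComponentsWithStats(m.astype(np.uint8))
        j=1+np.argmax(st[1:,4]); print(c,n,(u0,v0),st[j],rect(k,l==j,.006))
        mk=manip.masks_of(c,"lens_board_mount" if n=="A" else "small_board_mount")
        for d in mk[:2]: print('  mask',round(d['score'],2),d['mask'].sum(),rect(k,d['mask'],.006))
    for n in ["jaw_left","jaw_right","holder","loupe_mid"]:
        for d in manip.masks_of(c,n)[:1]: print(n,round(d['score'],2),d['mask'].sum(),rect(k,d['mask'],.042 if n=="loupe_mid" else .063))
    cv2.imwrite(f"pics/{c}_z.png",cv2.resize(f[150:290,190:450] if c=="scene" else f[150:350,220:400],None,fx=3,fy=3,interpolation=cv2.INTER_CUBIC)[:,:,::-1])
E
```

```text
scene A (389, 179) [371 167  44  22 604] ((539.584716796875, -294.9613037109375), (135.03688049316406, 98.02777099609375), 65.8882064819336)
  mask 0.56 789 ((546.3582763671875, -295.13006591796875), (129.13662719726562, 110.75132751464844), 66.29388427734375)
scene B (233, 264) [216 248  40  26 695] ((463.3308410644531, 281.65313720703125), (104.41006469726562, 80.58149719238281), 64.73943328857422)
  mask 0.7 874 ((462.6607666015625, 281.531982421875), (99.0341796875, 84.3103256225586), 66.20281982421875)
jaw_left 0.89 293 ((537.2344970703125, 87.54884338378906), (41.94893264770508, 123.25483703613281), 80.0030746459961)
jaw_right 0.54 345 ((515.7796630859375, -41.360774993896484), (49.10448455810547, 121.73027801513672), 89.751953125)
holder 0.86 2346 ((516.1641845703125, 22.87242889404297), (248.31124877929688, 139.78282165527344), 79.58843231201172)
loupe_mid 0.77 209 ((537.1272583007812, 19.990877151489258), (39.97625732421875, 66.87615203857422), 63.993167877197266)
side A (343, 184) [319 174  49  21 396] ((542.3974609375, -296.36566162109375), (131.20945739746094, 93.59359741210938), 66.43872833251953)
side B (294, 327) [260 301  64  47 977] ((464.1963806152344, 281.2948303222656), (100.47845458984375, 75.60345458984375), 64.94993591308594)
  mask 0.92 1695 ((471.2377014160156, 278.57855224609375), (101.28752899169922, 92.7777099609375), 65.36214447021484)
jaw_left 0.84 585 ((540.4376831054688, 98.64056396484375), (59.56044387817383, 130.8452911376953), 63.651092529296875)
jaw_right 0.56 650 ((524.203125, -17.41265106201172), (79.08184051513672, 120.21247863769531), 80.24269104003906)
holder 0.86 3786 ((525.6387939453125, 47.940338134765625), (314.6380310058594, 142.235107421875), 80.31217956542969)
loupe_mid 0.78 270 ((543.5299682617188, 25.48961639404297), (45.91786575317383, 79.99805450439453), 20.666046142578125)
```

View pics/scene_z.png

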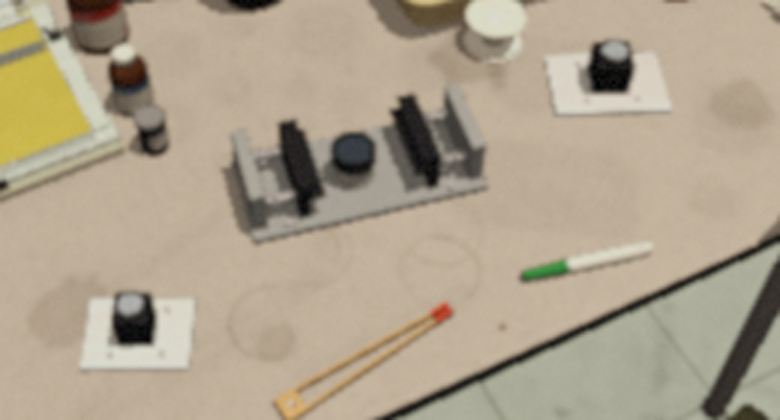

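Board A at (0.541, -0.296) is the larger one (131 x 94 mm), with its long axis at about 66°. The holder's y axis is at about 80°. I move above the holder and look from there.

```bash
cat >> h.py <<'E'
def plan(target,yaw,n,open_mm,start=None,yaw0=None):
    s=manip.observe(); p=np.array(s['tcp_pos']) if start is None else np.array(start); y=s['eef_rot'][2] if yaw0 is None else yaw0
    d=(np.array(target)-p)/n; dy=(yaw-y)/n
    print('[',end='')
    for i in range(n):
        a=np.radians(y+dy*i); 
        sh=1000*np.array([np.cos(a)*d[0]+np.sin(a)*d[1], np.sin(a)*d[0]-np.cos(a)*d[1], -d[2]])
        print([[round(float(v),1) for v in sh],round(float(-np.radians(dy)),4),open_mm],end=',\n' if i%10==9 else ',')
    print(']')
E
python3 -c "
from h import *
plan([.51,.02,.25],80,20,87)"
```

```text
[[[24.5, -25.3, -1.4], -0.0536, 87],[[25.8, -24.0, -1.4], -0.0536, 87],[[27.1, -22.5, -1.4], -0.0536, 87],[[28.2, -21.1, -1.4], -0.0536, 87],[[29.3, -19.5, -1.4], -0.0536, 87],[[30.3, -17.9, -1.4], -0.0536, 87],[[31.2, -16.3, -1.4], -0.0536, 87],[[32.1, -14.6, -1.4], -0.0536, 87],[[32.8, -12.8, -1.4], -0.0536, 87],[[33.4, -11.1, -1.4], -0.0536, 87],
[[34.0, -9.3, -1.4], -0.0536, 87],[[34.4, -7.4, -1.4], -0.0536, 87],[[34.8, -5.6, -1.4], -0.0536, 87],[[35.0, -3.7, -1.4], -0.0536, 87],[[35.2, -1.8, -1.4], -0.0536, 87],[[35.2, 0.1, -1.4], -0.0536, 87],[[35.2, 1.9, -1.4], -0.0536, 87],[[35.0, 3.8, -1.4], -0.0536, 87],[[34.8, 5.7, -1.4], -0.0536, 87],[[34.4, 7.5, -1.4], -0.0536, 87],
]
```

{"fn": "drive_tool", "kwargs": {
  "rows": [
    [[24.5,-25.3,-1.4],-0.0536,87],
    [[25.8,-24,-1.4],-0.0536,87],
    [[27.1,-22.5,-1.4],-0.0536,87],
    [[28.2,-21.1,-1.4],-0.0536,87],
    [[29.3,-19.5,-1.4],-0.0536,87],
    [[30.3,-17.9,-1.4],-0.0536,87],
    [[31.2,-16.3,-1.4],-0.0536,87],
    [[32.1,-14.6,-1.4],-0.0536,87],
    [[32.8,-12.8,-1.4],-0.0536,87],
    [[33.4,-11.1,-1.4],-0.0536,87]
  ]
}}

```text
clock: 2.23
tcp_pos: [0.3592, -0.2964, 0.2369]
eef_rot: [180.0, 0.0, 49.5]
wrist_force: [0.6, -0.6, 0.4]
opening: 0.0872
grip_force: 0.0
```

{"fn": "drive_tool", "kwargs": {
  "rows": [
    [[34,-9.3,-1.4],-0.0536,87],
    [[34.4,-7.4,-1.4],-0.0536,87],
    [[34.8,-5.6,-1.4],-0.0536,87],
    [[35,-3.7,-1.4],-0.0536,87],
    [[35.2,-1.8,-1.4],-0.0536,87],
    [[35.2,0.1,-1.4],-0.0536,87],
    [[35.2,1.9,-1.4],-0.0536,87],
    [[35,3.8,-1.4],-0.0536,87],
    [[34.8,5.7,-1.4],-0.0536,87],
    [[34.4,7.5,-1.4],-0.0536,87]
  ]
}}

```text
clock: 3.07
tcp_pos: [0.5104, 0.0217, 0.251]
eef_rot: [179.9, 0.0, 80.2]
wrist_force: [0.4, 0.4, -0.4]
opening: 0.087
grip_force: 0.0
```

{"fn": "drive_tool", "kwargs": {
  "rows": [
    [[0,0,0],0,87],
    [[0,0,0],0,87]
  ]
}}

```text
clock: 3.23
tcp_pos: [0.5101, 0.0226, 0.2507]
eef_rot: [180.0, -0.0, 80.3]
wrist_force: [0.1, -0.8, -0.7]
opening: 0.087
grip_force: 0.0
```

```bash
python3 - <<'E'
from h import *
s=manip.observe();print(s['clock'],s['tcp_pos'],s['eef_rot'],s['joints'])
c="wrist";k=manip.calibration(c);f=manip.grab_frame(c);cv2.imwrite("pics/w1.png",f[:,:,::-1]);np.savez("w1.npz",f=f,**{a:np.array(b) for a,b in k.items()})
print(k)
for n in ["jaw_left","jaw_right","holder","loupe_mid"]:
    for d in manip.masks_of(c,n)[:1]: print(n,round(d['score'],2),d['mask'].sum(),rect(k,d['mask'],.052 if n=="loupe_mid" else .063))
    print([(round(d['score'],2),np.array(d['at'])) for d in manip.find_in(c,n)[:2]])
E
```

```text
3.2333 [0.5101 0.0226 0.2507] [179.994   -0.0441  80.3055] [ 36.5123   2.7013 -42.9003  98.9304   1.8309  79.0776 -16.3972]
{'fovy': 66.18006798491956, 'cx': 319.5272875619406, 'cy': 197.88242864091214, 'D': array([-0.0551,  0.    ,  0.    ,  0.    ,  0.    ]), 'R': array([[ 0.9859, -0.1674, -0.    ],
       [-0.1618, -0.953 ,  0.2563],
       [-0.0429, -0.2527, -0.9666]]), 't': array([-0.4994,  0.0659,  0.4437])}
jaw_left 0.61 2157 ((557.603515625, 85.27191162109375), (52.794517517089844, 89.17162322998047), 80.55278015136719)
[(0.59, array([0.5565, 0.0788, 0.0653]))]
jaw_right 0.64 2012 ((534.1898193359375, -49.13018798828125), (47.982547760009766, 89.1955795288086), 80.36504364013672)
[(0.65, array([ 0.5388, -0.0447,  0.0636]))]
holder 0.82 13441 ((543.0902709960938, 29.656967163085938), (209.15675354003906, 97.05784606933594), 80.26283264160156)
[(0.72, array([0.5448, 0.0436, 0.0099]))]
loupe_mid 0.57 1256 ((542.9790649414062, 21.223926544189453), (46.27134704589844, 48.026126861572266), 36.304500579833984)
[(0.88, array([0.5407, 0.0216, 0.0531]))]
```

View pics/w1.png

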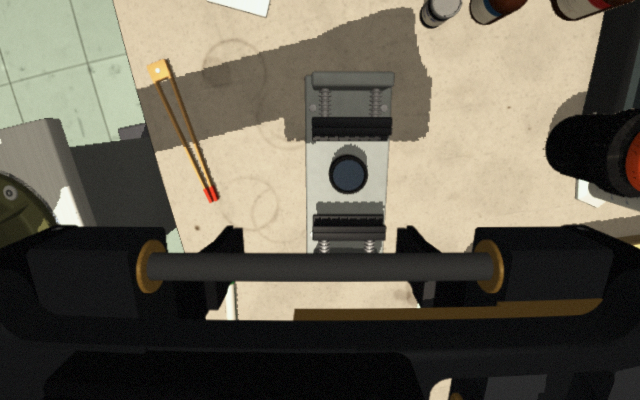

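Looking down, the holder is at column 350, with the jaw lips near rows 127 and 220 and the loupe at (348,174). I'll overlay the model to find the holder's centre.

```bash
cat >> h.py <<'E'
def ov(img,k,c,yaw,col=(0,0,255),out=(0,0),sc=1,crop=(0,0)):
    a=np.radians(yaw);X=np.array([np.cos(a),np.sin(a)]);Y=np.array([-np.sin(a),np.cos(a)])
    def poly(x0,x1,y0,y1,z):
        P=[np.r_[np.array(c)+x*X+y*Y,z] for x,y in [(x0,y0),(x1,y0),(x1,y1),(x0,y1)]]
        q=(proj(k,P)-crop)*sc; cv2.polylines(img,[np.round(q).astype(int)],True,col,1)
    for s,o in ((1,out[0]),(-1,out[1])):
        poly(-.045,.045,s*(.054+o),s*(.074+o),.063)
        poly(-.045,.045,s*(.046+o),s*(.054+o),.045)
        poly(-.055,.055,s*.106,s*.122,.064)
    poly(-.055,.055,-.125,.125,.01)
E
python3 - <<'E'
from h import *
d=np.load("w1.npz");k={a:d[a] for a in d.files if a!='f'};f=d['f'][:,:,::-1]
im=np.ascontiguousarray(cv2.resize(f[50:260,250:450],None,fx=3.8,fy=2.8*3.8/2.8)[:, :])
im=cv2.resize(f[60:260,250:450],None,fx=3,fy=3);im=np.ascontiguousarray(im)
ov(im,k,(.5435,.0185),-9.6,sc=3,crop=(250,60))
cv2.imwrite("pics/ov1.png",im)
E
```

```text
(no output)
```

View pics/ov1.png

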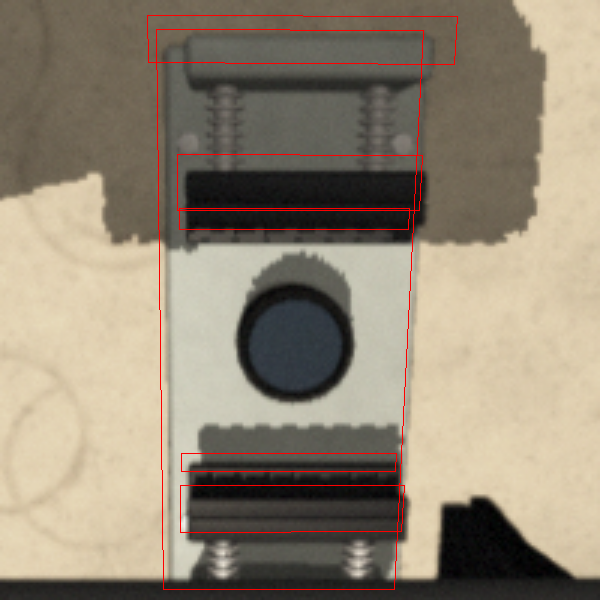

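```bash
python3 -c "
from h import *
plan([.543,.021,.0175],80.4,8,87)"
```

```text
[[[0.9, 4.1, 29.1], -0.001, 87],[[0.9, 4.1, 29.1], -0.001, 87],[[0.9, 4.1, 29.1], -0.001, 87],[[0.9, 4.1, 29.1], -0.001, 87],[[0.9, 4.1, 29.1], -0.001, 87],[[0.9, 4.1, 29.1], -0.001, 87],[[0.9, 4.1, 29.1], -0.001, 87],[[0.9, 4.1, 29.1], -0.001, 87],]
```

{"fn": "drive_tool", "kwargs": {
  "rows": [
    [[2,8,32],0,87],
    [[2,8,35],0,87],
    [[2,8,35],0,87],
    [[1,8.6,35],0,87],
    [[0,0,35],0,87],
    [[0,0,30],0,87],
    [[0,0,20],0,87],
    [[0,0,10],0,87],
    [[0,0,0],0,87]
  ]
}}

```text
clock: 4.43
tcp_pos: [0.5413, 0.0211, 0.0163]
eef_rot: [-179.7, 0.0, 80.0]
wrist_force: [-1.0, -1.7, -0.0]
opening: 0.0871
grip_force: 0.0
```

{"fn": "drive_tool", "kwargs": {
  "rows": [
    [[0,0,0],0,30],
    [[0,0,0],0,30],
    [[0,0,0],0,30],
    [[0,0,0],0,30],
    [[0,0,0],0,30],
    [[0,0,0],0,30]
  ],
  "newtons": 15
}}

```text
clock: 4.93
tcp_pos: [0.5436, 0.0213, 0.0192]
eef_rot: [179.9, 0.0, 80.0]
wrist_force: [0.1, -0.3, -0.4]
opening: 0.0545
grip_force: 0.0
```

{"fn": "drive_tool", "kwargs": {
  "rows": [
    [[0,0,0],0,30],
    [[0,0,0],0,30],
    [[0,0,0],0,30]
  ]
}}

```text
clock: 5.18
tcp_pos: [0.5434, 0.0214, 0.0189]
eef_rot: [180.0, 0.0, 80.0]
wrist_force: [-0.4, -1.2, 3.2]
opening: 0.0447
grip_force: 14.9
```

{"fn": "drive_tool", "kwargs": {
  "rows": [
    [[0,0,-10],0,30],
    [[0,0,-25],0,30],
    [[0,0,-35],0,30],
    [[0,0,-25],0,30],
    [[0,0,0],0,30]
  ]
}}

```text
clock: 5.6
tcp_pos: [0.5468, 0.0221, 0.1194]
eef_rot: [179.5, -0.1, 80.0]
wrist_force: [0.9, 0.8, -0.4]
opening: 0.0445
grip_force: 14.9
```

```bash
python3 -c "
from h import *
print(manip.observe()['grip_force'])
plan([.548,-.165,.115],80,6,30)
d=np.load('w1.npz');k={a:d[a] for a in d.files if a!='f'}
s=manip.calibration('scene');w=manip.calibration('side')
print(proj(s,[[.548,-.165,0]]),proj(w,[[.548,-.165,0]]))
print(toplane(s,[[355,165],[382,238],[408,232]],0))
"
```

```text
14.937312001999317
[[[-30.7, 5.6, 0.7], 0.0001, 30],[[-30.7, 5.6, 0.7], 0.0001, 30],[[-30.7, 5.6, 0.7], 0.0001, 30],[[-30.7, 5.6, 0.7], 0.0001, 30],[[-30.7, 5.6, 0.7], 0.0001, 30],[[-30.7, 5.6, 0.7], 0.0001, 30],]
[[357.6424 189.0899]] [[327.1728 203.5269]]
[[ 0.6487 -0.2137 -0.    ]
 [ 0.349  -0.1317  0.    ]
 [ 0.3326 -0.2143 -0.    ]]
```

{"fn": "drive_tool", "kwargs": {
  "rows": [
    [[-20,4,0],0,30],
    [[-30,6,0],0,30],
    [[-35,6,0],0,30],
    [[-35,6,0],0,30],
    [[-34,6,0],0,30],
    [[-20,4,5],0,30],
    [[-10,2,20],0,30],
    [[0,0,30],0,30],
    [[0,0,30],0,30],
    [[0,0,12],0,30]
  ]
}}

```text
clock: 6.43
tcp_pos: [0.5414, -0.1653, 0.0125]
eef_rot: [-179.6, -0.1, 80.0]
wrist_force: [-0.2, 0.5, -0.9]
opening: 0.0451
grip_force: 14.9
```

{"fn": "drive_tool", "kwargs": {
  "rows": [
    [[0,0,5],0,30],
    [[0,0,3],0,30],
    [[0,0,0],0,30]
  ]
}}

```text
clock: 6.68
tcp_pos: [0.5444, -0.1652, 0.0095]
eef_rot: [-179.9, 0.0, 80.1]
wrist_force: [0.3, -0.0, -0.5]
opening: 0.0449
grip_force: 15.0
```

```bash
python3 - <<'E'
from h import *
f=manip.grab_frame("side");cv2.imwrite("pics/s2.png",cv2.resize(f[130:290,220:420],None,fx=3,fy=3)[:,:,::-1])
s=manip.observe();print(s['tcp_pos'],s['wrist_force'],s['clock'])
E
```

```text
[ 0.5456 -0.1654  0.0099] [ 0.0631 -0.1634 -0.8087] 6.7333
```

View pics/s2.png

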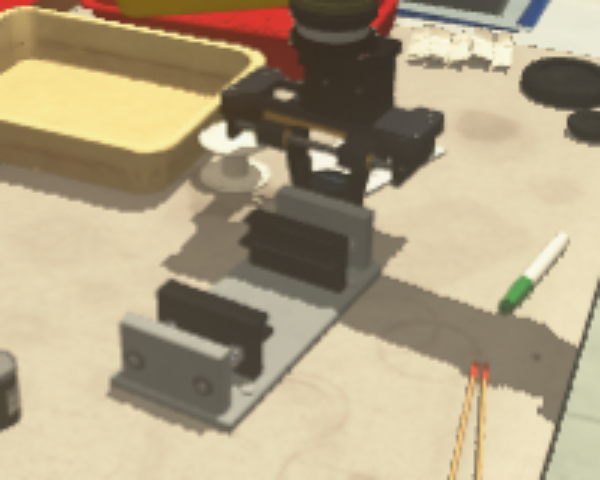

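The loupe is out of the holder, held upright between the fingers just above the table at around (330,185). I ease it down and let go.

{"fn": "drive_tool", "kwargs": {
  "rows": [
    [[0,0,0.7],0,30],
    [[0,0,0.3],0,30],
    [[0,0,0],0,55],
    [[0,0,0],0,87],
    [[0,0,0],0,87],
    [[0,0,0],0,87],
    [[0,0,0],0,87],
    [[0,0,-10],0,87],
    [[0,0,-30],0,87],
    [[0,0,-40],0,87]
  ]
}}

```text
clock: 7.57
tcp_pos: [0.5421, -0.1649, 0.086]
eef_rot: [-179.6, -0.1, 80.1]
wrist_force: [1.5, 0.1, 0.2]
opening: 0.0849
grip_force: 0.0
```

```bash
python3 -c "
from h import *
plan([.51,-.29,.25],66,6,87)"
```

```text
[[[-21.5, -1.7, -27.3], 0.0409, 87],[[-21.5, -0.8, -27.3], 0.0409, 87],[[-21.5, 0.1, -27.3], 0.0409, 87],[[-21.5, 1.0, -27.3], 0.0409, 87],[[-21.4, 1.8, -27.3], 0.0409, 87],[[-21.4, 2.7, -27.3], 0.0409, 87],]
```

{"fn": "drive_tool", "kwargs": {
  "rows": [
    [[-27,-2,-28],0.0409,87],
    [[-27,-1,-28],0.0409,87],
    [[-27,0,-27],0.0409,87],
    [[-27,1,-27],0.0409,87],
    [[-27,2,-27],0.0409,87],
    [[-26,3,-27],0.0409,87],
    [[0,0,0],0,87],
    [[0,0,0],0,87],
    [[0,0,0],0,87]
  ]
}}

```text
clock: 8.32
tcp_pos: [0.5038, -0.3208, 0.2516]
eef_rot: [-180.0, -0.0, 66.0]
wrist_force: [-0.2, -0.1, -0.5]
opening: 0.0867
grip_force: 0.0
```

```bash
python3 - <<'E'
from h import *
s=manip.observe();print(s['clock'],s['tcp_pos'],s['eef_rot'],s['joints'])
c="wrist";k=manip.calibration(c);f=manip.grab_frame(c);np.savez("w2.npz",f=f,**{a:np.array(b) for a,b in k.items()})
for d in manip.masks_of(c,"lens_board_mount")[:1]: print(round(d['score'],2),rect(k,d['mask'],.006))
print([(round(d['score'],2),np.array(d['at'])) for d in manip.find_in(c,"lens_board_mount")[:2]],[(round(d['score'],2),np.array(d['at'])) for d in manip.find_in(c,"loupe_mid")[:2]])
g=cv2.cvtColor(f,cv2.COLOR_RGB2HSV)
m=((g[...,1]<40)&(g[...,2]>150)).astype(np.uint8);m[265:]=0
nl,l,st,ce=cv2.connectedComponentsWithStats(m)
for j in range(1,nl):
    if st[j,4]>500: print(st[j],rect(k,l==j,.006))
im=f[:,:,::-1].copy()
a=np.radians(-24);X=np.array([np.cos(a),np.sin(a)]);Y=np.array([-np.sin(a),np.cos(a)]);cc=np.array([.541,-.2957])
for hx,hy,z in((.045,.065,.006),(.021,.021,.05)):
    q=proj(k,[np.r_[cc+x*hx*X+y*hy*Y,z] for x,y in((-1,-1),(1,-1),(1,1),(-1,1))])
    cv2.polylines(im,[np.round(q).astype(int)],True,(0,0,255),1)
cv2.imwrite("pics/w2.png",cv2.resize(im[:300,160:520],None,fx=2,fy=2))
E
```

```text
8.3167 [ 0.5038 -0.3208  0.2516] [-179.9907   -0.0437   66.0216] [ 55.8685  13.55   -30.7118  87.6414   6.9198  80.7302   0.7623]
0.8 ((541.9332885742188, -296.2658386230469), (129.93655395507812, 92.06913757324219), 66.2417221069336)
[(0.69, array([ 0.5424, -0.2904,  0.0015]))] [(0.89, array([ 0.5465, -0.1685,  0.0383]))]
[  0   0  34  30 579] ((233.4715576171875, 26.261417388916016), (31.125755310058594, 52.375152587890625), 49.317771911621094)
[  23    0   59   44 1163] ((271.82977294921875, -6.509082794189453), (46.050086975097656, 81.69541931152344), 0.4022250175476074)
[ 390    3   46   69 2321] ((676.7009887695312, -217.30050659179688), (78.98176574707031, 53.962345123291016), 64.12763214111328)
[   0   88   48  108 2634] ((138.03939819335938, -124.11100769042969), (153.9040069580078, 74.56592559814453), 51.705081939697266)
[ 304  129   69   62 2959] ((532.116455078125, -318.40509033203125), (81.50697326660156, 90.06877136230469), 66.1791763305664)
[  39  163  160   90 6256] ((228.05517578125, -246.70217895507812), (111.77306365966797, 242.25686645507812), 51.21112823486328)
[   0  183   62   65 2304] ((68.8707504272461, -198.32595825195312), (68.7560806274414, 122.89376831054688), 85.15546417236328)
```

View pics/w2.png

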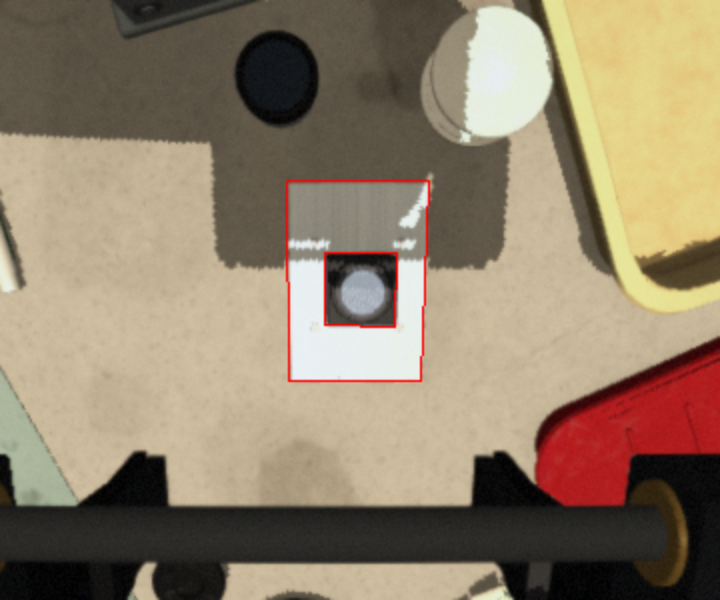

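The overlay fits the board, so its centre is (0.541, -0.296) at yaw -24°. The loupe stands upright at about (278,78) in the crop. Next I grasp the mount.

```bash
python3 -c "
from h import *
plan([.541,-.2957,.0125],66,1,87)"
```

```text
[[[37.3, 24.2, 238.0], 0.002, 87],]
```

{"fn": "drive_tool", "kwargs": {
  "rows": [
    [[10,6,30],0,87],
    [[10,6,40],0,87],
    [[10,6,40],0,87],
    [[7.3,6.2,40],0,87],
    [[0,0,38],0,87],
    [[0,0,25],0,87],
    [[0,0,15],0,87],
    [[0,0,10],0,87],
    [[0,0,0],0,87],
    [[0,0,0],0,87]
  ]
}}

```text
clock: 9.35
tcp_pos: [0.5413, -0.2971, 0.0136]
eef_rot: [-180.0, -0.0, 66.0]
wrist_force: [0.7, 0.3, 1.5]
opening: 0.087
grip_force: 0.0
```

{"fn": "drive_tool", "kwargs": {
  "rows": [
    [[0,0,0],0,25],
    [[0,0,0],0,25],
    [[0,0,0],0,25],
    [[0,0,0],0,25],
    [[0,0,0],0,25],
    [[0,0,0],0,25],
    [[0,0,0],0,25],
    [[0,0,0],0,25],
    [[0,0,0],0,25],
    [[0,0,0],0,25]
  ],
  "newtons": 25
}}

```text
clock: 10.18
tcp_pos: [0.5411, -0.2976, 0.0136]
eef_rot: [180.0, 0.0, 66.0]
wrist_force: [-0.2, -0.8, 1.6]
opening: 0.0421
grip_force: 25.0
```

```bash
python3 - <<'E'
from h import *
d=np.load("w1.npz");k={a:d[a] for a in d.files if a!='f'};f=d['f']
g=cv2.cvtColor(f,cv2.COLOR_RGB2GRAY).astype(int)
print(g[105:150,340:365].mean(1).astype(int)); print(g[205:255,340:365].mean(1).astype(int))
P=toplane(k,[[352,116.7],[349.3,240],[352,121.7],[349.3,235]],.063);print(P)
a=np.radians(-9.6);X=np.array([np.cos(a),np.sin(a)]);Y=np.array([-np.sin(a),np.cos(a)])
print('y:',P[:2,:2]@Y*1000,'x:',P[:,:2]@X*1000)
Q=toplane(k,[[352,r] for r in range(110,150,2)],.063)[:,:2]@Y*1000;print(np.c_[range(110,150,2),Q].round(1).tolist())
Q=toplane(k,[[350,r] for r in range(210,250,2)],.063)[:,:2]@Y*1000;print(np.c_[range(210,250,2),Q].round(1).tolist())
print('end block outer',toplane(k,[[353,71.7]],.064)[:,:2]@Y)
E
```

```text
[ 98  97  97  97  96  96  96  96  96  95  94  81  34  24  26  27  25  24
  22  21  20  17  16  23  26  24  22  21  18  17  19  33  55  69  66  70
 141 190 191 175 154 139 126 115 108]
[91 90 91 91 91 91 90 89 75 41 28 53 62 45 24 15 16 14 14 12 12 29 54 61
 57 54 50 37 52 63 63 60 56 52 48 54 78 88 89 87 88 88 77 60 52 49 49 44
 31 30]
[[ 0.5574  0.0855  0.063 ]
 [ 0.5335 -0.0585  0.063 ]
 [ 0.5566  0.0802  0.063 ]
 [ 0.5345 -0.0521  0.063 ]]
y: [177.2586  31.2479] x: [535.3522 535.8222 535.479  535.6547]
[[110.0, 184.4], [112.0, 182.3], [114.0, 180.2], [116.0, 178.0], [118.0, 175.9], [120.0, 173.7], [122.0, 171.5], [124.0, 169.4], [126.0, 167.2], [128.0, 165.0], [130.0, 162.8], [132.0, 160.6], [134.0, 158.4], [136.0, 156.2], [138.0, 154.0], [140.0, 151.8], [142.0, 149.6], [144.0, 147.3], [146.0, 145.1], [148.0, 142.9]]
[[210.0, 69.6], [212.0, 67.1], [214.0, 64.6], [216.0, 62.1], [218.0, 59.6], [220.0, 57.1], [222.0, 54.5], [224.0, 52.0], [226.0, 49.4], [228.0, 46.9], [230.0, 44.3], [232.0, 41.7], [234.0, 39.1], [236.0, 36.5], [238.0, 33.9], [240.0, 31.2], [242.0, 28.6], [244.0, 26.0], [246.0, 23.3], [248.0, 20.6]]
end block outer [0.2242]
```

{"fn": "drive_tool", "kwargs": {
  "rows": [
    [[0,0,-10],0,25],
    [[0,0,-30],0,25],
    [[0,0,-40],0,25],
    [[0,0,-40],0,25],
    [[0,0,-20],0,25]
  ]
}}

```text
clock: 10.6
tcp_pos: [0.543, -0.298, 0.1591]
eef_rot: [179.6, 0.0, 66.0]
wrist_force: [0.2, -0.7, -1.7]
opening: 0.0417
grip_force: 25.0
```

```bash
cat >> h.py <<'E'
_a=np.radians(-9.6);HX=np.array([np.cos(_a),np.sin(_a)]);HY=np.array([-np.sin(_a),np.cos(_a)]);HC=.5356*HX+.1042*HY
def hold():
    s=manip.observe();p=np.array(s['tcp_pos']);d=(p[:2]-HC)*1000
    print('t',round(s['clock'],2),'hx %.1f hy %.1f z %.1f'%(d@HX,d@HY,p[2]*1000),'rot',s['eef_rot'],'F hx,hy,z',np.array([s['wrist_force'][:2]@HX,s['wrist_force'][:2]@HY,s['wrist_force'][2]]),'T',s['wrist_torque'],'open',s['opening'],s['grip_force'])
E
python3 -c "
from h import *
plan([.5429,-.0021,.160],80.4,10,25)"
```

```text
[[[27.0, -12.0, -0.1], -0.0251, 25],[[27.3, -11.4, -0.1], -0.0251, 25],[[27.6, -10.7, -0.1], -0.0251, 25],[[27.9, -10.0, -0.1], -0.0251, 25],[[28.1, -9.3, -0.1], -0.0251, 25],[[28.3, -8.6, -0.1], -0.0251, 25],[[28.5, -7.8, -0.1], -0.0251, 25],[[28.7, -7.1, -0.1], -0.0251, 25],[[28.9, -6.4, -0.1], -0.0251, 25],[[29.0, -5.7, -0.1], -0.0251, 25],
]
```

{"fn": "drive_tool", "kwargs": {
  "rows": [
    [[27,-12,0],-0.0251,25],
    [[27.3,-11.4,0],-0.0251,25],
    [[27.6,-10.7,0],-0.0251,25],
    [[27.9,-10,0],-0.0251,25],
    [[28.1,-9.3,0],-0.0251,25],
    [[28.3,-8.6,0],-0.0251,25],
    [[28.5,-7.8,0],-0.0251,25],
    [[28.7,-7.1,0],-0.0251,25],
    [[28.9,-6.4,0],-0.0251,25],
    [[29,-5.7,0],-0.0251,25]
  ]
}}

```text
clock: 11.43
tcp_pos: [0.5404, 0.0003, 0.1536]
eef_rot: [-180.0, 0.0, 80.5]
wrist_force: [1.3, -0.3, -2.2]
opening: 0.0421
grip_force: 25.0
```

{"fn": "drive_tool", "kwargs": {
  "rows": [
    [[0,0,25],0,25],
    [[0,0,25],0,25],
    [[0,0,10],0,25],
    [[0,0,0],0,25],
    [[0,0,0],0,25],
    [[0,0,0],0,25]
  ]
}}

```text
clock: 11.93
tcp_pos: [0.542, -0.0019, 0.0948]
eef_rot: [179.9, -0.0, 80.3]
wrist_force: [0.6, 0.4, -1.9]
opening: 0.0416
grip_force: 25.0
```

```bash
python3 - <<'E'
from h import *
hold();k=manip.calibration("wrist");f=manip.grab_frame("wrist");hold()
im=f[:,:,::-1].copy();ov(im,k,HC,-9.6)
cv2.imwrite("pics/w3.png",cv2.resize(im[20:280,220:480],None,fx=2.3,fy=2.3))
E
```

```text
t 11.93 hx -0.9 hy -15.7 z 94.8 rot [179.901   -0.0124  80.3169] F hx,hy,z [ 0.5636  0.4545 -1.8631] T [-0.0652 -0.0755 -0.0368] open 0.04164228683086015 24.97642011847347
t 11.98 hx -0.7 hy -15.7 z 95.0 rot [179.8647  -0.0065  80.3099] F hx,hy,z [ 0.8738 -0.0025 -1.1161] T [ 0.027  -0.1323 -0.0238] open 0.04194886494661991 24.976371699012816
```

View pics/w3.png

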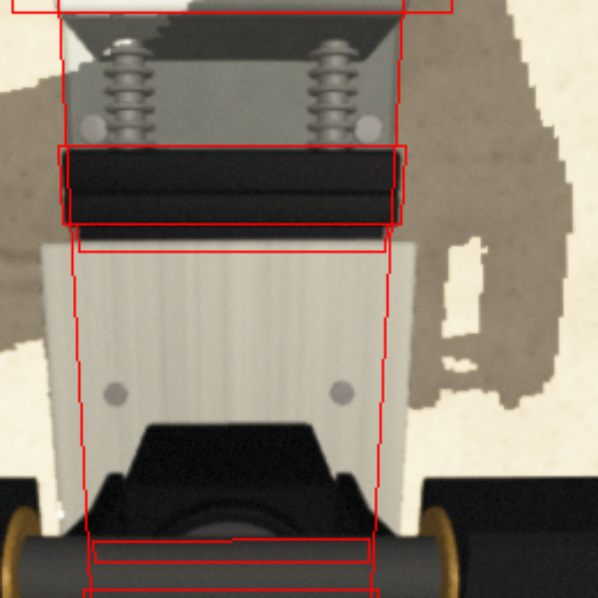

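The model overlay sits on the left jaw (rows 147-225). The board's left edge is just inboard of the lip, at row 242. Next I compute the edge position and lower towards the right lip.

```bash
python3 - <<'E'
from h import *
k=manip.calibration("wrist")
P=(toplane(k,[[42/2.3+220,242/2.3+20],[415/2.3+220,242/2.3+20]],.0873)[:,:2]-HC)*1000
print(P@HX,P@HY)
E
```

```text
[-44.1872  43.3128] [49.7852 49.7335]
```

{"fn": "drive_tool", "kwargs": {
  "rows": [
    [[0,0,10],0,25],
    [[0,0,5],0,25],
    [[0,0,2],0,25],
    [[0,0,0],0,25],
    [[0,0,0],0,25]
  ]
}}

```text
clock: 12.4
tcp_pos: [0.541, -0.0017, 0.0764]
eef_rot: [-180.0, -0.0, 80.4]
wrist_force: [0.5, 0.5, -2.5]
opening: 0.0419
grip_force: 25.0
```

{"fn": "drive_tool", "kwargs": {
  "rows": [
    [[0,0,1.5],0,25],
    [[0,0,1.5],0,25],
    [[0,0,0],0,25],
    [[0,0,0],0,25]
  ]
}}

```text
clock: 12.73
tcp_pos: [0.5414, -0.0014, 0.0741]
eef_rot: [180.0, 0.0, 80.4]
wrist_force: [-2.4, 0.3, 4.4]
opening: 0.0416
grip_force: 25.0
```

{"fn": "drive_tool", "kwargs": {
  "rows": [
    [[0,0,1.5],0,25],
    [[0,0,1],0,25],
    [[0,0,0],0,25],
    [[0,0,0],0,25]
  ]
}}

```text
clock: 13.07
tcp_pos: [0.5414, -0.0013, 0.0715]
eef_rot: [180.0, -0.0, 80.4]
wrist_force: [-0.4, 1.3, 4.2]
opening: 0.042
grip_force: 25.0
```

```bash
python3 -c "
from h import *
hold()"
```

```text
t 13.07 hx -1.5 hy -15.2 z 71.5 rot [179.9542  -0.0171  80.3699] F hx,hy,z [-0.6594  1.2571  4.1727] T [ 0.044   0.2896 -0.0154] open 0.04200848485272883 25.00025237328373
```

```bash
cat >> h.py <<'E'
def edge(show=True):
    k=manip.calibration("wrist");f=manip.grab_frame("wrist");s=manip.observe()
    g=cv2.cvtColor(f,cv2.COLOR_RGB2GRAY).astype(float)
    p=np.array(s['tcp_pos']);d=(p[:2]-HC)*1000;yg=d@HY;zg=p[2]*1000+18.7
    for th in (0,2,4,6,7,8,9,10,11,12):
        t=np.radians(th);n=np.array([np.sin(t),np.cos(t)]);u=np.array([np.cos(t),-np.sin(t)])
        e=np.array([yg,zg])-32.3*n+65.5*u; r=np.array([yg,zg])-32.3*n-64.5*u; tp=e+6*n
        w=np.r_[(HC+HX*(d@HX)/1000+HY*tp[0]/1000),tp[1]/1000]
        print(th,'leftend',e.round(1),'right',r.round(1),'uv top',proj(k,[w])[0].round(1))
    print('rows60-',g[60:170,290:350].mean(1).astype(int).tolist())
    return f
E
python3 - <<'E'
from h import *
hold();f=edge();cv2.imwrite("pics/w4.png",f[:,:,::-1])
E
```

```text
t 13.07 hx -1.5 hy -15.2 z 71.5 rot [179.9542  -0.0171  80.3699] F hx,hy,z [-0.6594  1.2571  4.1727] T [ 0.044   0.2896 -0.0154] open 0.04200848485272883 25.00025237328373
0 leftend [50.2 57.9] right [-79.8  57.9] uv top [319.1 125. ]
2 leftend [49.1 55.6] right [-80.8  60.1] uv top [319.1 126.7]
4 leftend [47.8 53.4] right [-81.9  62.4] uv top [319.1 128.4]
6 leftend [46.5 51.2] right [-82.8  64.8] uv top [319.1 130.3]
7 leftend [45.8 50.1] right [-83.2  66. ] uv top [319.1 131.3]
8 leftend [45.1 49.1] right [-83.6  67.2] uv top [319.1 132.3]
9 leftend [44.4 48. ] right [-84.   68.4] uv top [319.1 133.3]
10 leftend [43.6 47. ] right [-84.4  69.6] uv top [319.1 134.3]
11 leftend [42.9 46. ] right [-84.7  70.8] uv top [319.1 135.4]
12 leftend [42.1 45. ] right [-85.1  72. ] uv top [319.1 136.5]
rows60- [124, 124, 124, 123, 124, 124, 123, 124, 123, 123, 123, 123, 123, 123, 123, 123, 123, 123, 123, 121, 102, 58, 26, 27, 31, 32, 32, 32, 32, 32, 31, 31, 30, 30, 30, 29, 29, 29, 28, 28, 26, 20, 17, 21, 29, 33, 32, 33, 32, 31, 31, 30, 29, 28, 28, 27, 25, 21, 17, 21, 29, 29, 30, 29, 29, 28, 28, 29, 44, 111, 167, 188, 198, 199, 199, 198, 199, 199, 199, 199, 198, 198, 198, 198, 198, 198, 197, 197, 197, 198, 198, 197, 197, 197, 197, 197, 196, 196, 196, 196, 196, 196, 196, 196, 195, 196, 196, 195, 195, 195]
```

{"fn": "drive_tool", "kwargs": {
  "rows": [
    [[0,0,1],0,25],
    [[0,0,1],0,25],
    [[0,0,0],0,25],
    [[0,0,0],0,25]
  ]
}}

```text
clock: 13.45
tcp_pos: [0.5414, -0.0013, 0.0694]
eef_rot: [180.0, -0.0, 80.4]
wrist_force: [-0.8, 2.0, 5.1]
opening: 0.0415
grip_force: 25.0
```

```bash
python3 - <<'E'
from h import *
hold();f=edge();cv2.imwrite("pics/w5.png",f[:,:,::-1])
E
```

```text
t 13.45 hx -1.5 hy -15.2 z 69.4 rot [179.9569  -0.0229  80.3703] F hx,hy,z [-1.106   1.8848  5.1065] T [ 0.129   0.249  -0.0083] open 0.04154799836932183 25.000051493989304
0 leftend [50.3 55.8] right [-79.7  55.8] uv top [319.1 124.9]
2 leftend [49.1 53.5] right [-80.8  58.1] uv top [319.1 126.6]
4 leftend [47.9 51.3] right [-81.8  60.4] uv top [319.1 128.4]
6 leftend [46.6 49.1] right [-82.7  62.7] uv top [319.1 130.3]
7 leftend [45.9 48. ] right [-83.2  63.9] uv top [319.1 131.2]
8 leftend [45.2 47. ] right [-83.6  65.1] uv top [319.1 132.2]
9 leftend [44.4 45.9] right [-84.   66.3] uv top [319.1 133.2]
10 leftend [43.7 44.9] right [-84.3  67.5] uv top [319.1 134.3]
11 leftend [42.9 43.9] right [-84.7  68.7] uv top [319.1 135.3]
12 leftend [42.1 42.9] right [-85.   69.9] uv top [319.1 136.4]
rows60- [124, 124, 124, 124, 124, 123, 123, 123, 123, 123, 123, 123, 123, 123, 123, 123, 123, 123, 123, 119, 81, 34, 25, 29, 31, 32, 31, 31, 31, 31, 31, 31, 30, 30, 30, 30, 29, 29, 28, 27, 25, 19, 17, 22, 29, 33, 32, 32, 32, 31, 30, 30, 29, 28, 27, 27, 25, 20, 17, 20, 28, 30, 29, 29, 29, 28, 28, 28, 27, 28, 33, 79, 143, 183, 197, 199, 198, 198, 198, 198, 198, 198, 198, 198, 198, 198, 197, 198, 197, 197, 197, 197, 197, 197, 197, 197, 196, 196, 196, 196, 196, 196, 196, 195, 196, 195, 195, 195, 195, 195]
```

{"fn": "drive_tool", "kwargs": {
  "rows": [
    [[2,0,0],0,25],
    [[2,0,0.5],0,25],
    [[0,0,0.5],0,25],
    [[0,0,0],0,25],
    [[0,0,0],0,25]
  ]
}}

```text
clock: 13.92
tcp_pos: [0.542, 0.0019, 0.0689]
eef_rot: [180.0, 0.0, 80.3]
wrist_force: [-2.8, 0.7, 9.2]
opening: 0.0421
grip_force: 25.0
```

{"fn": "drive_tool", "kwargs": {
  "rows": [
    [[0,0,1],0,25],
    [[0,0,0.5],0,25],
    [[0,0,0],0,25],
    [[0,0,0],0,25]
  ]
}}

```text
clock: 14.25
tcp_pos: [0.5421, 0.0019, 0.0688]
eef_rot: [180.0, 0.1, 80.3]
wrist_force: [-7.1, -1.4, 20.1]
opening: 0.0417
grip_force: 25.0
```

```bash
python3 - <<'E'
from h import *
hold();f=edge();cv2.imwrite("pics/w6.png",f[:,:,::-1])
E
```

```text
t 14.25 hx -1.4 hy -11.9 z 68.8 rot [179.9694   0.0994  80.3453] F hx,hy,z [-6.7763 -2.5984 20.1476] T [-0.2175  1.6298  0.0033] open 0.04166962316752051 25.001587212318555
0 leftend [53.6 55.2] right [-76.4  55.2] uv top [319.  124.9]
2 leftend [52.4 52.9] right [-77.5  57.5] uv top [319.  126.6]
4 leftend [51.1 50.7] right [-78.5  59.8] uv top [319.  128.3]
6 leftend [49.8 48.5] right [-79.5  62.1] uv top [319.1 130.2]
7 leftend [49.1 47.5] right [-79.9  63.3] uv top [319.1 131.2]
8 leftend [48.4 46.4] right [-80.3  64.5] uv top [319.1 132.2]
9 leftend [47.7 45.3] right [-80.7  65.7] uv top [319.1 133.2]
10 leftend [47.  44.3] right [-81.1  66.9] uv top [319.1 134.2]
11 leftend [46.2 43.3] right [-81.4  68.1] uv top [319.1 135.3]
12 leftend [45.4 42.3] right [-81.7  69.3] uv top [319.1 136.4]
rows60- [124, 124, 125, 124, 124, 125, 124, 124, 124, 124, 124, 124, 124, 124, 123, 123, 124, 123, 123, 123, 123, 123, 123, 123, 123, 118, 64, 25, 26, 30, 32, 32, 32, 31, 32, 31, 31, 30, 30, 30, 29, 29, 29, 28, 28, 26, 22, 18, 18, 25, 31, 32, 32, 32, 31, 30, 31, 29, 29, 27, 27, 26, 23, 18, 19, 24, 29, 29, 28, 28, 30, 53, 120, 174, 193, 198, 198, 198, 198, 198, 198, 198, 197, 198, 197, 197, 197, 197, 197, 197, 196, 197, 197, 197, 197, 196, 196, 197, 196, 196, 196, 196, 196, 195, 196, 195, 195, 195, 195, 195]
```

Force rises with both ends in contact: right end on the right lip, left end down on the left ledge under the lip, tilted about 8°. I ease up slightly and push into the left jaw.

{"fn": "drive_tool", "kwargs": {
  "rows": [
    [[0,0,-1.2],0,25],
    [[3,0,0],0,25],
    [[3,0,0],0,25],
    [[3,0,0],0,25],
    [[3,0,0],0,25],
    [[0,0,0],0,25]
  ],
  "newtons": 30
}}

```text
clock: 14.8
tcp_pos: [0.5438, 0.0119, 0.0681]
eef_rot: [180.0, 0.2, 80.3]
wrist_force: [-3.1, -5.1, 6.3]
opening: 0.042
grip_force: 30.0
```

```bash
python3 - <<'E'
from h import *
hold();f=edge();cv2.imwrite("pics/w7.png",f[:,:,::-1])
E
```

```text
t 14.8 hx -1.4 hy -1.8 z 68.1 rot [179.9792   0.1788  80.2889] F hx,hy,z [-2.1611 -5.5632  6.3257] T [-0.6451  0.4522  0.0592] open 0.04199826314385204 30.00120993470773
0 leftend [63.4 54.4] right [-66.6  54.4] uv top [318.9 125.4]
2 leftend [62.2 52.2] right [-67.7  56.7] uv top [318.9 127.1]
4 leftend [61.  49.9] right [-68.7  59. ] uv top [319.  128.9]
6 leftend [59.6 47.8] right [-69.7  61.4] uv top [319.  130.7]
7 leftend [58.9 46.7] right [-70.1  62.5] uv top [319.  131.7]
8 leftend [58.2 45.6] right [-70.5  63.7] uv top [319.  132.7]
9 leftend [57.5 44.6] right [-70.9  64.9] uv top [319.  133.7]
10 leftend [56.8 43.6] right [-71.3  66.1] uv top [319.  134.7]
11 leftend [56.  42.5] right [-71.6  67.3] uv top [319.  135.8]
12 leftend [55.2 41.5] right [-71.9  68.6] uv top [319.  136.8]
rows60- [123, 127, 127, 127, 126, 126, 127, 127, 126, 126, 125, 125, 125, 125, 125, 125, 125, 125, 125, 125, 125, 125, 125, 124, 120, 74, 31, 25, 29, 32, 32, 32, 31, 31, 31, 30, 31, 30, 29, 29, 29, 28, 28, 27, 27, 24, 18, 17, 23, 30, 33, 33, 32, 31, 31, 30, 29, 29, 27, 28, 26, 25, 21, 16, 20, 28, 28, 28, 28, 28, 41, 108, 165, 187, 198, 198, 198, 198, 198, 198, 198, 198, 198, 198, 198, 198, 198, 197, 198, 197, 197, 197, 197, 197, 197, 197, 196, 196, 196, 196, 196, 196, 196, 195, 196, 195, 195, 195, 195, 195]
```

The jaw seems to have moved with the board, at about 5.6 N. I'll check what the edge is bearing on.

```bash
python3 - <<'E'
from h import *
f=manip.grab_frame("side");s=cv2.resize(f[170:270,250:350],None,fx=4,fy=4,interpolation=cv2.INTER_CUBIC)[:,:,::-1]
w=[cv2.resize(cv2.imread(f"pics/w{i}.png")[60:160,220:420],None,fx=2,fy=2,interpolation=cv2.INTER_CUBIC) for i in (5,7)]
cv2.imwrite("pics/c8.png",np.hstack([np.vstack(w),s]))
E
```

```text
(no output)
```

View pics/c8.png

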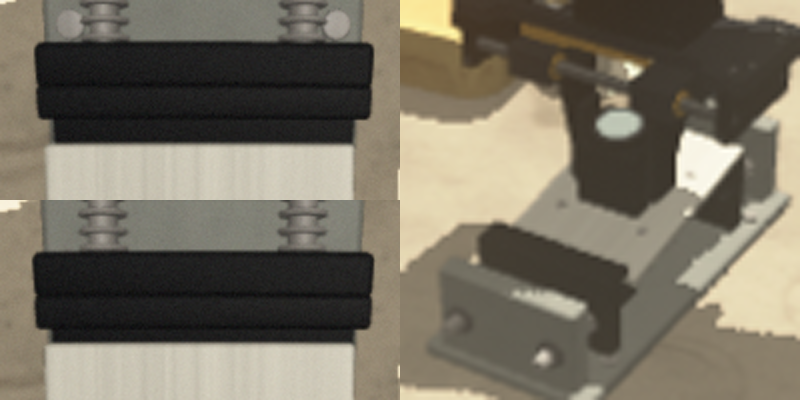

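In the wrist crops, the plate end lies on the ledge about 4 mm short of the lip. So the jaw is only being dragged along by friction. I raise the board a little so the jaw slides back and the edge can enter the groove.

{"fn": "drive_tool", "kwargs": {
  "rows": [
    [[0,0,-1],0,25],
    [[0,0,-0.5],0,25],
    [[0,0,0],0,25],
    [[0,0,0],0,25]
  ]
}}

```text
clock: 15.23
tcp_pos: [0.5434, 0.0141, 0.0686]
eef_rot: [-180.0, -0.0, 80.4]
wrist_force: [0.3, 0.2, -2.5]
opening: 0.0417
grip_force: 30.0
```

```bash
python3 - <<'E'
from h import *
hold();f=edge();cv2.imwrite("pics/w9.png",f[:,:,::-1])
E
```

```text
t 15.23 hx -2.2 hy 0.3 z 68.6 rot [-179.9626   -0.0058   80.3528] F hx,hy,z [ 0.2301  0.1994 -2.5358] T [-0.1607 -0.1323 -0.0293] open 0.04170733391278202 29.99971630051732
0 leftend [65.8 55. ] right [-64.2  55. ] uv top [319.1 124.8]
2 leftend [64.6 52.7] right [-65.3  57.3] uv top [319.1 126.5]
4 leftend [63.4 50.5] right [-66.3  59.6] uv top [319.1 128.3]
6 leftend [62.1 48.3] right [-67.2  61.9] uv top [319.1 130.1]
7 leftend [61.4 47.3] right [-67.7  63.1] uv top [319.1 131.1]
8 leftend [60.7 46.2] right [-68.1  64.3] uv top [319.1 132.1]
9 leftend [59.9 45.1] right [-68.5  65.5] uv top [319.1 133.1]
10 leftend [59.2 44.1] right [-68.8  66.7] uv top [319.1 134.2]
11 leftend [58.4 43.1] right [-69.2  67.9] uv top [319.1 135.2]
12 leftend [57.6 42.1] right [-69.5  69.1] uv top [319.1 136.3]
rows60- [56, 57, 67, 106, 125, 127, 127, 127, 127, 127, 126, 126, 126, 126, 126, 126, 126, 125, 125, 126, 125, 125, 125, 126, 125, 125, 125, 124, 124, 124, 124, 124, 125, 125, 125, 124, 124, 124, 124, 123, 124, 124, 123, 124, 124, 124, 124, 123, 116, 82, 29, 23, 28, 32, 32, 31, 31, 31, 30, 29, 28, 28, 28, 27, 27, 26, 26, 25, 24, 21, 17, 20, 26, 30, 31, 31, 31, 30, 29, 29, 27, 27, 25, 24, 23, 22, 57, 149, 193, 197, 197, 197, 197, 197, 197, 197, 196, 196, 196, 196, 196, 196, 196, 196, 195, 196, 195, 195, 195, 195]
```

The jaw sprang back and the plate end is now under the left lip. Next I push 16 mm.

{"fn": "drive_tool", "kwargs": {
  "rows": [
    [[3,0.5,0],0,25],
    [[3,0.5,0],0,25],
    [[3,0.5,0],0,25],
    [[3,0.5,0],0,25],
    [[3,0,0],0,25],
    [[2,0,0],0,25],
    [[0,0,0],0,25],
    [[0,0,0],0,25]
  ]
}}

```text
clock: 15.95
tcp_pos: [0.5464, 0.0282, 0.0687]
eef_rot: [-179.7, 0.3, 80.3]
wrist_force: [-6.1, -6.8, 2.1]
opening: 0.0417
grip_force: 30.0
```

```bash
python3 - <<'E'
from h import *
hold();f=edge();cv2.imwrite("pics/w10.png",f[:,:,::-1])
E
```

```text
t 15.95 hx -1.5 hy 14.8 z 68.7 rot [-179.7468    0.2827   80.3314] F hx,hy,z [-4.9182 -7.7527  2.1355] T [-1.3701  1.3607  0.2051] open 0.04173248830095371 30.003777905367315
0 leftend [80.2 55.1] right [-49.8  55.1] uv top [319.1 125. ]
2 leftend [79.  52.8] right [-50.9  57.4] uv top [319.1 126.6]
4 leftend [77.8 50.6] right [-51.9  59.7] uv top [319.1 128.4]
6 leftend [76.4 48.4] right [-52.8  62. ] uv top [319.1 130.3]
7 leftend [75.8 47.3] right [-53.3  63.2] uv top [319.2 131.2]
8 leftend [75.  46.3] right [-53.7  64.4] uv top [319.2 132.2]
9 leftend [74.3 45.2] right [-54.1  65.6] uv top [319.2 133.2]
10 leftend [73.6 44.2] right [-54.5  66.8] uv top [319.2 134.2]
11 leftend [72.8 43.2] right [-54.8  68. ] uv top [319.2 135.3]
12 leftend [72.  42.2] right [-55.1  69.2] uv top [319.2 136.4]
rows60- [128, 127, 127, 127, 126, 126, 125, 125, 124, 122, 114, 106, 99, 92, 81, 67, 59, 58, 57, 57, 56, 56, 56, 57, 64, 110, 126, 127, 127, 128, 127, 127, 127, 127, 127, 126, 127, 126, 126, 126, 126, 126, 125, 126, 126, 126, 125, 125, 124, 107, 35, 21, 27, 31, 31, 31, 31, 30, 30, 29, 28, 28, 28, 28, 26, 26, 25, 25, 25, 22, 18, 18, 24, 29, 31, 31, 30, 30, 29, 29, 28, 27, 26, 25, 24, 21, 35, 112, 175, 195, 197, 197, 197, 197, 197, 196, 196, 196, 196, 196, 196, 196, 196, 196, 195, 196, 195, 195, 195, 195]
```

{"fn": "drive_tool", "kwargs": {
  "rows": [
    [[2,0,0],0,25],
    [[0.5,0,0],0,25],
    [[0,0,1.5],0,25],
    [[0,0,1.5],0,25],
    [[0,0,1.5],0,25],
    [[0,0,1.5],0,25],
    [[0,0,0],0,25]
  ]
}}

```text
clock: 16.58
tcp_pos: [0.5472, 0.0299, 0.0632]
eef_rot: [-179.8, 0.3, 80.3]
wrist_force: [-7.7, -7.9, 6.9]
opening: 0.0418
grip_force: 30.0
```

```bash
python3 - <<'E'
from h import *
hold();f=edge();cv2.imwrite("pics/w11.png",f[:,:,::-1])
E
```

```text
t 16.58 hx -1.1 hy 16.5 z 63.2 rot [-179.7837    0.3309   80.2835] F hx,hy,z [-6.2199 -9.0974  6.9245] T [-1.4827  1.53    0.1851] open 0.04183531557323942 30.002761397590803
0 leftend [82.  49.6] right [-48.   49.6] uv top [318.9 124.8]
2 leftend [80.8 47.3] right [-49.1  51.9] uv top [319.  126.5]
4 leftend [79.6 45.1] right [-50.1  54.2] uv top [319.  128.2]
6 leftend [78.3 42.9] right [-51.   56.5] uv top [319.  130.1]
7 leftend [77.6 41.9] right [-51.5  57.7] uv top [319. 131.]
8 leftend [76.9 40.8] right [-51.9  58.9] uv top [319. 132.]
9 leftend [76.1 39.8] right [-52.3  60.1] uv top [319.1 133. ]
10 leftend [75.4 38.7] right [-52.6  61.3] uv top [319.1 134.1]
11 leftend [74.6 37.7] right [-53.   62.5] uv top [319.1 135.1]
12 leftend [73.8 36.7] right [-53.3  63.7] uv top [319.1 136.2]
rows60- [128, 128, 128, 127, 127, 127, 126, 126, 126, 125, 125, 122, 114, 107, 100, 94, 85, 71, 60, 58, 57, 57, 57, 57, 57, 56, 65, 112, 126, 127, 127, 128, 127, 127, 127, 127, 126, 126, 127, 126, 126, 125, 126, 125, 125, 112, 47, 21, 25, 30, 31, 31, 31, 31, 30, 30, 28, 28, 28, 28, 27, 26, 27, 26, 26, 25, 23, 19, 17, 22, 28, 32, 31, 30, 30, 30, 29, 28, 27, 27, 26, 25, 23, 19, 44, 143, 192, 197, 196, 196, 196, 196, 196, 196, 196, 196, 195, 195, 196, 195, 195, 195, 195, 195, 194, 195, 194, 194, 194, 194]
```

{"fn": "drive_tool", "kwargs": {
  "rows": [
    [[0,0,1.5],0,25],
    [[0,0,1.5],0,25],
    [[0,0,1],0,25],
    [[0,0,0],0,25],
    [[0,0,0],0,25]
  ]
}}

```text
clock: 17.05
tcp_pos: [0.5473, 0.0296, 0.0592]
eef_rot: [-179.8, 0.3, 80.3]
wrist_force: [-6.8, -7.9, 4.8]
opening: 0.0421
grip_force: 30.0
```

```bash
python3 - <<'E'
from h import *
hold();f=edge();cv2.imwrite("pics/w12.png",f[:,:,::-1])
f=manip.grab_frame("side");cv2.imwrite("pics/s12.png",f[:,:,::-1])
E
```

```text
t 17.05 hx -0.9 hy 16.2 z 59.2 rot [-179.795     0.3427   80.2618] F hx,hy,z [-5.4094 -8.9514  4.8236] T [-1.6309  1.3922  0.1078] open 0.04214330510582861 30.005874527287233
0 leftend [81.7 45.6] right [-48.3  45.6] uv top [319.  124.8]
2 leftend [80.5 43.3] right [-49.4  47.9] uv top [319.  126.5]
4 leftend [79.3 41.1] right [-50.4  50.2] uv top [319.  128.3]
6 leftend [78.  38.9] right [-51.3  52.5] uv top [319.  130.1]
7 leftend [77.3 37.9] right [-51.7  53.7] uv top [319.  131.1]
8 leftend [76.6 36.8] right [-52.2  54.9] uv top [319.1 132.1]
9 leftend [75.9 35.7] right [-52.5  56.1] uv top [319.1 133.1]
10 leftend [75.1 34.7] right [-52.9  57.3] uv top [319.1 134.1]
11 leftend [74.3 33.7] right [-53.3  58.5] uv top [319.1 135.2]
12 leftend [73.6 32.7] right [-53.6  59.7] uv top [319.1 136.2]
rows60- [127, 127, 127, 127, 126, 126, 126, 125, 124, 123, 117, 109, 102, 96, 89, 77, 65, 57, 57, 57, 57, 57, 56, 57, 57, 65, 110, 127, 128, 128, 127, 127, 127, 127, 127, 126, 126, 127, 126, 126, 126, 126, 125, 114, 48, 21, 24, 30, 32, 31, 31, 30, 30, 30, 29, 29, 28, 28, 27, 27, 27, 27, 25, 26, 24, 21, 18, 18, 24, 29, 31, 31, 30, 29, 29, 29, 28, 27, 26, 25, 25, 23, 20, 44, 139, 188, 193, 193, 193, 192, 192, 192, 192, 192, 192, 192, 192, 191, 192, 191, 191, 191, 191, 191, 191, 191, 191, 191, 190, 190]
```

{"fn": "drive_tool", "kwargs": {
  "rows": [
    [[0,0,0.7],0,25],
    [[0,0,0.7],0,25],
    [[0,0,0],0,25],
    [[0,0,0],0,25]
  ]
}}

```text
clock: 17.48
tcp_pos: [0.5473, 0.0295, 0.0579]
eef_rot: [-179.8, 0.3, 80.3]
wrist_force: [-8.4, -8.1, 5.3]
opening: 0.0415
grip_force: 30.0
```

```bash
python3 -c "
from h import *
hold()"
```

```text
t 17.48 hx -0.9 hy 16.2 z 57.9 rot [-179.7952    0.3471   80.2526] F hx,hy,z [-6.9619 -9.3927  5.3303] T [-1.5508  1.3776  0.0644] open 0.04149461812302419 30.010122051461856
```

{"fn": "drive_tool", "kwargs": {
  "rows": [
    [[0,0,0.8],0,25],
    [[0,0,0.8],0,25],
    [[0,0,0],0,25],
    [[0,0,0],0,25]
  ]
}}

```text
clock: 17.82
tcp_pos: [0.5473, 0.0297, 0.0576]
eef_rot: [-179.8, 0.4, 80.3]
wrist_force: [-11.8, -8.9, 15.6]
opening: 0.0414
grip_force: 30.0
```

```bash
python3 -c "
from h import *
hold()"
```

```text
t 17.82 hx -0.9 hy 16.4 z 57.6 rot [-179.7957    0.3889   80.2783] F hx,hy,z [-10.1614 -10.7359  15.6019] T [-1.5637  2.2427  0.171 ] open 0.041350583478831075 30.026782077911776
```

Firm contact at both ends, so the board is down level. I ease off and slide it right to the centre.

{"fn": "drive_tool", "kwargs": {
  "rows": [
    [[0,0,-1.3],0,25],
    [[-2,0,0],0,25],
    [[-3,0,0],0,25],
    [[-3,0,0],0,25],
    [[-3,0,0],0,25],
    [[-2,0,0],0,25],
    [[-1.5,0,0],0,25],
    [[-1.5,0,0],0,25],
    [[0,0,0],0,25],
    [[0,0,0],0,25]
  ]
}}

```text
clock: 18.65
tcp_pos: [0.5453, 0.0173, 0.0577]
eef_rot: [-179.9, 0.1, 80.4]
wrist_force: [-4.7, -2.6, 2.9]
opening: 0.042
grip_force: 30.0
```

```bash
python3 -c "
from h import *
hold();f=edge()" | grep -v leftend
```

```text
t 18.65 hx -0.9 hy 3.7 z 57.7 rot [-179.8688    0.0706   80.3688] F hx,hy,z [-4.2262 -3.3868  2.9006] T [-0.4176  1.0477  0.0504] open 0.04197370591017894 30.000276529761436
rows60- [56, 57, 57, 56, 58, 73, 110, 125, 127, 127, 127, 127, 127, 127, 127, 126, 126, 126, 126, 126, 125, 125, 125, 125, 125, 125, 126, 125, 125, 125, 124, 125, 125, 124, 124, 125, 124, 125, 124, 125, 124, 124, 116, 62, 23, 23, 29, 32, 31, 31, 31, 30, 30, 29, 29, 29, 28, 27, 27, 27, 26, 26, 26, 25, 22, 18, 18, 23, 29, 31, 31, 30, 30, 30, 29, 28, 28, 27, 26, 25, 24, 22, 26, 76, 152, 188, 191, 191, 191, 191, 190, 190, 190, 190, 190, 190, 190, 190, 190, 190, 190, 190, 189, 189, 189, 189, 189, 189, 189, 189]
```

{"fn": "drive_tool", "kwargs": {
  "rows": [
    [[-1.5,0,0],0,25],
    [[-1.5,0,0],0,25],
    [[-0.7,0,0],0,25],
    [[0,0,0],0,25],
    [[0,0,0],0,25]
  ]
}}

```text
clock: 19.12
tcp_pos: [0.5455, 0.014, 0.0577]
eef_rot: [-180.0, -0.0, 80.4]
wrist_force: [-4.5, 0.2, 3.9]
opening: 0.042
grip_force: 30.0
```

```bash
python3 -c "
from h import *
hold()"
```

```text
t 19.12 hx -0.0 hy 0.6 z 57.7 rot [-179.9732   -0.0131   80.3617] F hx,hy,z [-4.4607 -0.5676  3.9026] T [0.064  1.2183 0.0179] open 0.0420481417376725 29.99688916719606
```

{"fn": "drive_tool", "kwargs": {
  "rows": [
    [[-0.6,-0.4,-0.3],0,25],
    [[0,0,0],0,25],
    [[0,0,0],0,45],
    [[0,0,0],0,60],
    [[0,0,0],0,80],
    [[0,0,0],0,80],
    [[0,0,0],0,80],
    [[0,0,0],0,80]
  ]
}}

```text
clock: 19.78
tcp_pos: [0.5454, 0.0129, 0.0579]
eef_rot: [180.0, -0.0, 80.3]
wrist_force: [-1.1, 0.3, 0.3]
opening: 0.0705
grip_force: 0.0
```

{"fn": "drive_tool", "kwargs": {
  "rows": [
    [[0,0,-5],0,80],
    [[0,0,-15],0,80],
    [[0,0,-30],0,80],
    [[-10,0,-40],0,80],
    [[-10,0,-40],0,80],
    [[-10,0,-40],0,80],
    [[-10,0,-20],0,80],
    [[0,0,0],0,80],
    [[0,0,0],0,80],
    [[0,0,0],0,80]
  ]
}}

```text
clock: 20.62
tcp_pos: [0.5379, -0.0261, 0.247]
eef_rot: [-179.9, 0.0, 80.4]
wrist_force: [0.0, 0.1, -0.7]
opening: 0.08
grip_force: 0.0
```

```bash
python3 - <<'E'
from h import *
hold();k=manip.calibration("wrist");f=manip.grab_frame("wrist");
im=f[:,:,::-1].copy();im0=im.copy();ov(im,k,HC,-9.6,out=(.003,.003))
q=proj(k,[np.r_[HC+x*.021*HX+y*.021*HY,.095] for x,y in((-1,-1),(1,-1),(1,1),(-1,1))]);cv2.polylines(im,[np.round(q).astype(int)],True,(0,255,0),1)
q=proj(k,[np.r_[HC+x*.045*HX+y*.065*HY,.051] for x,y in((-1,-1),(1,-1),(1,1),(-1,1))]);cv2.polylines(im,[np.round(q).astype(int)],True,(0,255,0),1)
s=manip.grab_frame("side")[:,:,::-1]
a=cv2.resize(im[40:270,240:440],(400,460));b=cv2.resize(s[170:285,250:350],(400,460),interpolation=cv2.INTER_CUBIC)
cv2.imwrite("pics/fin.png",np.hstack([a,b]))
for n in["loupe_mid","lens_board_mount","small_board_mount"]:
    print(n,[(c,round(d['score'],2),np.array(d['at'])) for c in("wrist","side") for d in manip.find_in(c,n)[:1]])
E
```

```text
t 20.62 hx -0.9 hy -40.2 z 247.0 rot [-179.93      0.0051   80.3681] F hx,hy,z [-0.0097  0.1255 -0.6864] T [-0.0202 -0.043  -0.0436] open 0.08004791245010782 0.0
loupe_mid [('wrist', 0.72, array([ 0.544 , -0.1801,  0.0416]))]
lens_board_mount [('wrist', 0.94, array([0.5475, 0.0161, 0.0472])), ('side', 0.85, array([0.5338, 0.0287, 0.0536]))]
small_board_mount [('side', 0.9, array([0.4533, 0.293 , 0.0085]))]
```

View pics/fin.png

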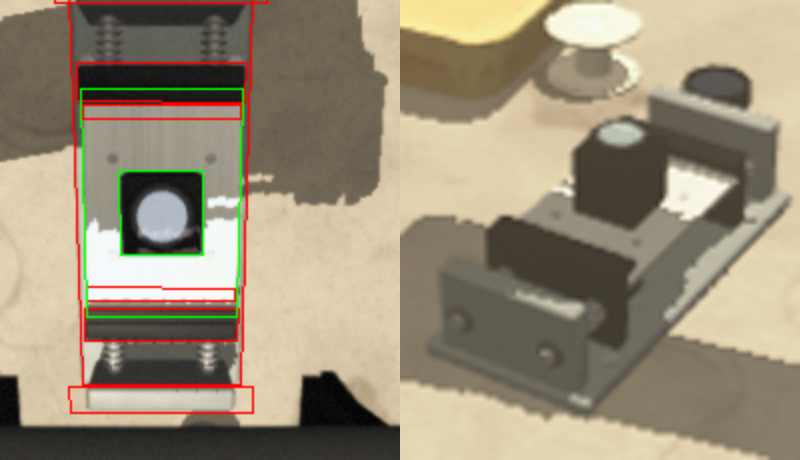

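The mount sits on the centred overlay (161,213), the plate runs level under both black lips, and the loupe stands upright beyond the holder at (717,88).

```bash
python3 -c "
from bench import manip
print(manip.finish_job())"
```

```text
the job is handed in; nothing more can be done
None
```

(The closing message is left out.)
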